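# Clear the fallen bottle and hold the belt tensioner wound back on its stop

### The arm

A 7-joint arm with a two-finger parallel gripper is mounted at the origin on the work surface. World frame = base frame: x ahead of the robot, y to its left, z up, the work surface at z = 0. Lengths are in mm, angles in degrees, forces in N, time in s.
With the tool pointing down it reaches from about 400 to 850 mm from the base axis. Payload 10.4 kg.
Tool frame: the origin (TCP) lies midway between the tips of the shut fingers; the grasp point (between the pads) lies 19 mm behind it; z points along the fingers, y is the line along which they close (so a half turn about z gives the same grasp; the last joint's range is limited). The gripper opens to 85 mm and grips with 20 to 120 N. Pads are 22 mm wide; open, the fingers measure 114 mm over their backs; the gripper's body (76 mm by 85 mm) begins 54 mm behind the grasp point. The pads swing forward as they close: fully open they stand 13 mm farther back than shut.
Start: joints at [-77.556, 19.034, -3.707, 83.658, 1.238, 77.344, -5.071], TCP at [148.428, 607.144, 197.438] pointing down, gripper open.
Joint ranges: [-148.97, 148.97], [-28.65, 121.19], [-84.17, 76.75], [9.2, 138.47], [-72.65, 252.65], [3.7, 117.97], [-149.18, 149.18]. Speed limits (degrees/s): [127.2, 127.2, 159.86, 159.86, 180, 180, 180].

### API

Orientations are given as [roll, pitch, yaw] about the fixed x, y, z axes, in that order (R = Rz(yaw) Ry(pitch) Rx(roll)).
In Python, from station import robot gives the robot as it stands.
- The arm moves only by the shell command python3 -m crank 'ROWS' [FORCE]. ROWS is JSON, a list of rows, each a list of 3 entries, a list of its own where there are three numbers: the finger opening in m, from 0 to 0.0854, then the shift along the world's x, y, z in m, then the turn, a rotation vector about the world's x, y, z in degrees. In form: [[jaw, [dx, dy, dz], [wx, wy, wz]], ...]. A call has 1 to 20 rows; each row shifts and turns the commanded pose from where the row before left it; what a row does not reach is not made up. A row lasts 1/10 s, in which the tool goes at most 50 mm and 8.59 degrees, less where a joint would pass 70% of its speed; a pose out of reach is approached as far as the arm can. A call with a gripper value outside its range is refused whole. The fingers move at their own pace and stop on an object; FORCE is the grip in N (left out, the last holds). Time passes only in rows, so rows that do not move let the fingers close. It gives the time, the measured TCP pose, the force, the opening and the grip force at its end, in the units of the state.
- robot.observe(): the state, without advancing time (a new reading comes with each control period).
- robot.capture(name): name is "scene" or "top" or "wrist"; returns a dict with "img" (480x640x3 uint8, blue, green, red), "depth" (480x640 float32, mm along the optical axis (not along the pixel's ray), 0 where there is no reading), "fovy" (degrees; the focal length in pixels is half the picture's height over the tangent of half this angle, whatever the lens; pixels are square), "cx", "cy" (the principal point, pixels), "cam_to_world" (4x4, takes a point from camera to world coordinates); the wrist camera has in their place "T_tool_cam" (4x4, takes a point from camera to tool coordinates, whose origin is the TCP and whose axes are the flange's). Camera axes: x right, y up, looking along -z (the intrinsics and any distortion apply to the point x, -y, -z); pixel columns grow to the right and rows downward; lengths in mm; the calibration is good to about 2 mm. A picture is of the moment at which its call begins: read the wrist's pose just before it.
- robot.sign_off(): hands the job in; it is judged then, once.
Trained networks look in a picture, given as the dict that the camera call returned (one of the last four; its "shot" number tells which), for a name from the list of things; names that differ only in an ending like _2 or _b are one class to them, and where a whole thing is asked for, a point or a joint stands for the part that bears it (a point fixed in the world has none). Each returns a list of dicts, best first, with "confidence" (0 to 1); they miss things now and then, are a little off and sometimes report something else, mostly with a low value. They report only what shows in the picture. A call takes as long as a camera call. They do not tell look-alikes from the thing itself.
- robot.search_frame(picture, name): "location" ([x, y, z] in mm, in the coordinates of the camera as it stood for that picture, good to about 4 mm: the middle of the surface that is visible of it).
- robot.trace(picture, name): "pixels" (480x640 bool, what is visible of it).
The state is a dict: "clock": time; "q": joint angles; "dq": joint speeds; "tau": joint torques, N m; "eef_pos": TCP position; "tool_rot": TCP orientation; "force": force on the tool from outside, world axes, zero at the start; "ft_torque": the same for the moment, N m; "grip_width": finger opening in mm; "grasp_force": force on a finger pad.
Only numpy, scipy, OpenCV 4.12 (cv2) and the standard library are available. Lean on these libraries where they do the work, as an engineer would, in place of code of your own. Each camera call takes 0.05 s, during which the arm holds its last target. There are 200 camera calls.

### The job

A square bottle has toppled onto the deck of the open antenna turntable, in the way of the sprung belt-tensioner arm. Stand it upright on the bench, off the turntable and clear of it, let go of it, and then swing the tensioner arm back against its spring, away from the two pulleys, until it is fully against its stop. Finish while still holding the arm there, so that a colleague can slip the new belt on; leave the multimeter, tray and screwdriver where they are.

Things in the scene. Friction and masses are not known exactly. Their poses are not given: they have to be found in the camera images.
- turntable: antenna turntable, fixed: grey drive box with a bare aluminium deck 300 (x) by 360 (y) mm, deck top 72 mm above the bench. Origin: centre of its underside; x, y along its sides, z up. The front half of the deck is free but for the bottle and the tensioner; the two pulleys stand at the back. Stop posts 26 mm tall stand at both ends of the arm's swing, on either side of its bar
- pivot (a point): top of the nut on the tensioner's pivot axis, 39 mm above the deck; the round spring housing below it is 40 mm across and 33 mm tall: the vertical axis about which the arm swings
- tensioner (a joint): swing of the tensioner arm about the pivot, rad: 0 = at rest, where its spring keeps it, idler between the pulleys; grows anticlockwise seen from above; 1.05 = fully wound, on its stop. Spring torque 0.48 N m at 0, rising evenly to 1.11 N m at 1.05 (4.4 to 10 N at the idler); let go, it springs back to 0
- idler_mid (a point): middle of the idler, 23 mm above the deck: black upright roller 36 mm across, 20 mm tall (bolt head to 38 mm above the deck), spinning freely on the tensioner arm's end, 110 mm from the pivot axis. The bar under it is 20 mm wide, 4 to 12 mm above the deck. x axis: from the pivot out through the idler; moves with the arm. Pinch it from above or push it
- stop_post (a point): top of the wound-side stop, fixed on the deck: rubber-sleeved post 12 mm across and 26 mm tall, which the arm's bar meets 62 mm from the pivot when fully wound
- bottle: white square plastic bottle, closed, 44 by 44 mm, 140 mm tall with its grey cap (square body to 100 mm, then shoulder; cap 33 mm across from 118 mm up), about 0.18 kg. Origin: centre of its base; z: from base to cap; x and y square to its flat sides. Starts lying on a flat side on the deck, cap roughly towards the deck's +y. Stands stably
- multimeter: bystander: black handheld meter lying on the bench, 150 (x) by 74 by 44 mm, origin under its centre
- tray: bystander: open grey tray of small screws on the bench, 110 by 150 by 35 mm, origin under its centre
- screwdriver: bystander: screwdriver lying on the bench, about 200 mm long along its x, origin under its middle
- big_pulley (a point): top of the mast clamp on the big toothed pulley's axis, 54 mm above the deck; the clamp is 42 mm across, the pulley below it 102 mm across and 32 mm tall. No belt is fitted
- small_pulley (a point): top of the motor shaft, 40 mm above the deck, on the axis of the small toothed pulley, 36 mm across and 32 mm tall
Mind the look-alikes: they are no part of the job. Of the things that look like the bottle, the middle-sized one is meant.

How it is judged (in metres and radians):
On the way:
1. the bottle stands upright on the bench, off the turntable, let go and at rest (angle between bottle's own z axis and vertical below 0.1 rad and height (world z) of bottle below 0.006 m and contact force between bottle and the fingers below 0.1 N and contact force between bottle and turntable below 0.1 N and linear speed of bottle below 0.03 m/s), for 0.2 s.
At the end, for the whole second after the job is handed in: the tensioner arm is within 0.06 rad (about 6 mm at the idler) of fully wound, held there by the fingers alone with more than 3 N; the bottle stands upright (within 0.1 rad) at rest on the bench, touching neither turntable nor robot (value of joint tensioner above 0.99 rad and contact force between tensioner and the fingers above 3 N and contact force between tensioner and bottle below 0.1 N and angle between bottle's own z axis and vertical below 0.1 rad and height (world z) of bottle below 0.006 m and contact force between bottle and the arm below 0.1 N and contact force between bottle and turntable below 0.1 N and linear speed of bottle below 0.03 m/s); the arm keeps its last pose, push and grip.
It fails at once if the multimeter, tray or screwdriver is shifted by more than 30 mm (distance of any of multimeter, tray, screwdriver from where it was at the start of the episode above 0.03 m).
It also fails if it takes over 58 s, if anything falls off the work surface, if the arm or the gripper's body presses on something with over 40 N, if the wrist force passes 120 N, or if a joint passes its speed limit or range.

## Working session

There is one attempt and no reset: what is moved stays moved. The work goes in short steps, Python scripts to look and compute and a shell command to move; the robot and the scene stay as the last step left them, time stands still between calls to the robot, and variables do not carry over. Pictures are saved under pics/ and viewed, at most 12 in all, crops included, and the job is handed in when it is done.

```bash
mkdir -p pics; ls; cat > h.py <<'E'
import numpy as np, cv2
from station import robot
def K(p): 
    f=240/np.tan(np.radians(p["fovy"])/2); return f,p["cx"],p["cy"]
def T(p):
    return np.array(p["cam_to_world"])
def world(p):
    f,cx,cy=K(p); v,u=np.mgrid[:480,:640]; d=p["depth"]
    c=np.stack([(u-cx)/f*d,-(v-cy)/f*d,-d,np.ones_like(d)],-1)
    return (c@T(p).T)[...,:3]
def w(p,loc): return (T(p)@np.append(loc,1))[:3]
def px(p,P):
    f,cx,cy=K(p); c=np.linalg.inv(T(p))@np.append(P,1); return cx+f*c[0]/-c[2], cy-f*c[1]/-c[2]
names="turntable pivot tensioner idler_mid stop_post bottle multimeter tray screwdriver big_pulley small_pulley".split()
E
python3 - <<'E'
from h import *
for n in("top","scene"):
    p=robot.capture(n); cv2.imwrite(f"pics/{n}0.png",p["img"])
    print(n,{k:v for k,v in p.items() if k not in("img","depth","cam_to_world")})
    for m in names:
        for r in robot.search_frame(p,m)[:4]: 
            W=w(p,r["location"]); print(m,round(r["confidence"],2),W.round(),np.round(px(p,W)))
print(robot.observe())
E
```

```text
pics
top {'fovy': 44.75331821908867, 'cx': 323.4366741075955, 'cy': 236.69674113189066, 'shot': 1}
turntable 0.72 [540.  -0.  71.] [321. 219.]
pivot 0.78 [541.  -3.  72.] [322. 219.]
tensioner 0.68 [529. -71. 105.] [351. 221.]
tensioner 0.39 [469.  21. 115.] [313. 247.]
tensioner 0.31 [538.  -1.  72.] [322. 220.]
idler_mid 0.59 [532. -72. 105.] [351. 220.]
stop_post 0.65 [539.   1.  73.] [321. 219.]
bottle 0.97 [ 275. -205.   26.] [408. 326.]
bottle 0.9 [471.  22. 117.] [312. 246.]
bottle 0.75 [ 325. -402.   55.] [490. 304.]
bottle 0.19 [537.  -0.  68.] [321. 220.]
multimeter 0.91 [405. 404.  38.] [160. 279.]
tray 0.83 [624. 438.   3.] [151. 195.]
screwdriver 0.92 [ 558. -492.   24.] [518. 209.]
screwdriver 0.25 [536.  -2.  73.] [322. 221.]
big_pulley 0.88 [541.  -5.  67.] [323. 219.]
big_pulley 0.28 [529. -71. 108.] [351. 221.]
scene {'fovy': 42.16177631466476, 'cx': 318.85843378658467, 'cy': 229.80277168419545, 'shot': 2}
turntable 0.67 [612.  21.  70.] [323. 279.]
pivot 0.68 [616.  23.  72.] [324. 280.]
tensioner 0.77 [524. -79.  96.] [293. 240.]
tensioner 0.35 [426. 408.  32.] [5
[... 488 characters left out ...]
 281.]
{'clock': 1.2, 'q': array([-77.55452237,  19.03491552,  -3.70640507,  83.65752443,
         1.23705299,  77.34469898,  -5.0706861 ]), 'dq': array([-0.03744181,  0.00110993,  0.08417654,  0.06614992,  0.05347041,
        0.01672947,  0.06543389]), 'tau': array([ 2.91560013e-05, -6.25222063e+01,  4.91911371e-02, -3.91830289e+01,
        1.65372575e-02,  1.64555859e-03,  8.21372794e-06]), 'eef_pos': array([148.44076798, 607.13228258, 197.42413888]), 'tool_rot': array([ 1.79997427e+02, -1.29399818e-03,  1.66259098e+02]), 'force': array([-0.59187008, -0.2920965 ,  0.51266507]), 'ft_torque': array([-0.01903565, -0.04077503, -0.01670249]), 'grasp_force': 0.0, 'grip_width': 85.53948715952437}
```

View pics/top0.png

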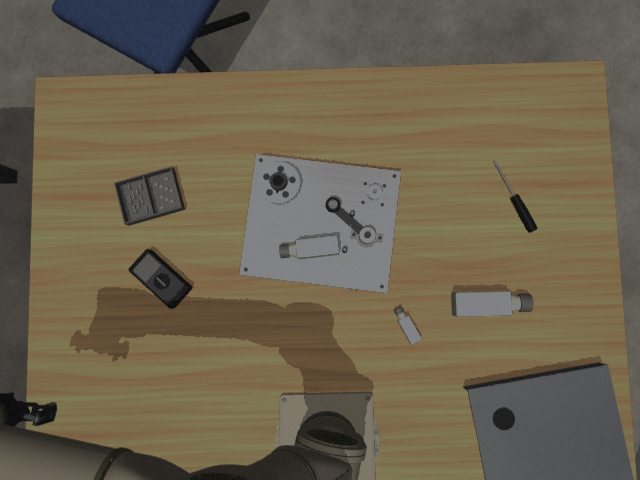

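```bash
python3 - <<'E'
import cv2
i=cv2.imread("pics/top0.png")[150:300,240:420]; cv2.imwrite("pics/topc.png",cv2.resize(i,None,fx=4,fy=4,interpolation=cv2.INTER_CUBIC)[:600])
E
```

```text
(no output)
```

View pics/topc.png

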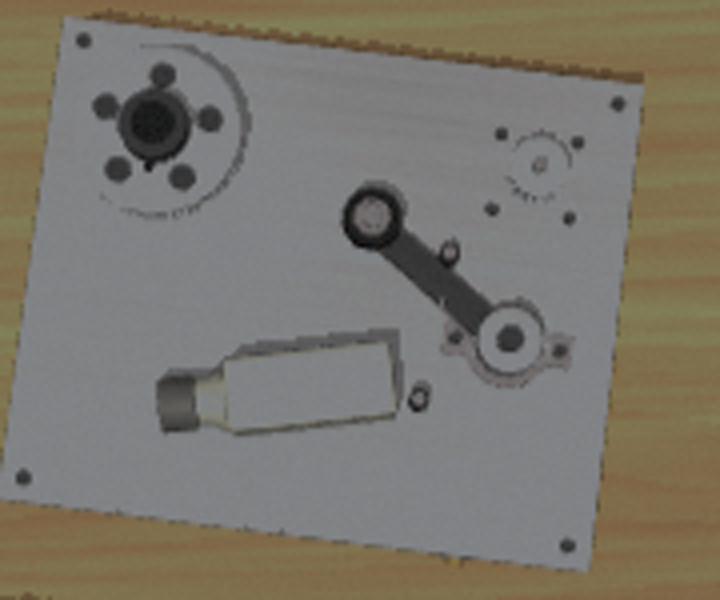

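View pics/scene0.png

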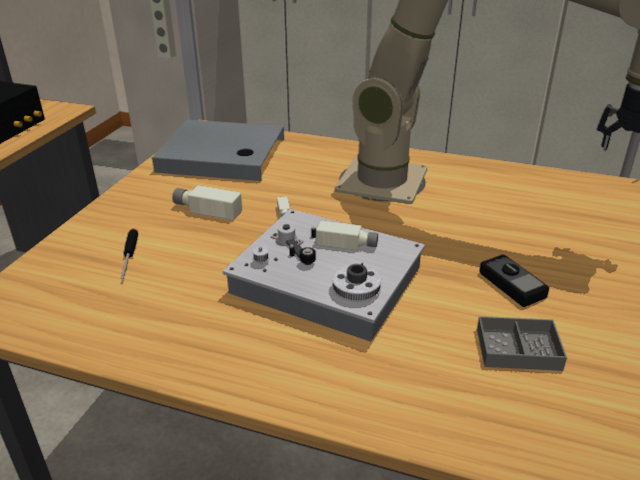

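The scene holds three square bottles. The small one is on the bench at top (408,326), the middle-sized one on the deck at (312,246), and the large one on the bench at (490,304). The deck one is middle-sized and lies as described, so I choose it. The close crop confirms it: the cap points to +y at crop (175,403), and the base is next to the wound-side stop post at (419,397). The pivot is at crop (510,338) and the idler at (372,215).

Next I move above the deck for a close look with the wrist camera.

```bash
python3 -m crank '[[0.085,[0.0,0,0.05],[0,0,0]],[0.085,[0.018,-0.036,0.02],[0,0,-4]],[0.085,[0.018,-0.036,0.02],[0,0,-4]],[0.085,[0.018,-0.036,0.01],[0,0,-4]],[0.085,[0.018,-0.036,0],[0,0,-4]],[0.085,[0.018,-0.036,0],[0,0,-4]],[0.085,[0.018,-0.036,0],[0,0,-4]],[0.085,[0.018,-0.036,0],[0,0,-4]],[0.085,[0.018,-0.036,0],[0,0,-4]],[0.085,[0.018,-0.036,0],[0,0,-4]],[0.085,[0.018,-0.036,0],[0,0,-4]],[0.085,[0.018,-0.036,0],[0,0,-4]],[0.085,[0.018,-0.036,0],[0,0,-4]],[0.085,[0.018,-0.036,0],[0,0,-4]],[0.085,[0.018,-0.036,0],[0,0,-4]],[0.085,[0.018,-0.036,0],[0,0,-4]],[0.085,[0.018,-0.036,0],[0,0,-4]],[0.085,[0.018,-0.036,0],[0,0,-4]],[0.085,[0,0,0],[0,0,0]],[0.085,[0,0,0],[0,0,0]]]'
cat >> h.py <<'E'
from scipy.spatial.transform import Rotation as Rot
def wrist(path):
    o=robot.observe(); p=robot.capture("wrist")
    M=np.eye(4); M[:3,:3]=Rot.from_euler("xyz",o["tool_rot"],degrees=True).as_matrix(); M[:3,3]=o["eef_pos"]
    p["cam_to_world"]=M@np.array(p["T_tool_cam"]); cv2.imwrite(path,p["img"]); return o,p
E
python3 - <<'E'
from h import *
import pickle
o,p=wrist("pics/w1.png"); print(o["eef_pos"],o["tool_rot"],o["q"].round(),p["cam_to_world"][:3,3])
for m in names[:6]+names[-2:]:
    for r in robot.search_frame(p,m)[:2]:
        W=w(p,r["location"]); print(m,round(r["confidence"],2),W.round(),np.round(px(p,W)))
pickle.dump(p,open("w1.pkl","wb"))
E
```

```text
clock: 3.2
eef_pos: [454.5, -5.4, 297.4]
tool_rot: [180.0, -0.0, 98.2]
force: [-0.4, 0.7, 0.3]
grip_width: 84.8
grasp_force: 0.0
[454.46262627  -5.38476476 297.44550333] [ 1.79999967e+02 -1.32718467e-02  9.81712519e+01] [-43.  -8.  35. 100.   5.  87.  -1.] [443.80554427  70.78395877 473.76842478]
turntable 0.9 [540.  33.  71.] [413. 171.]
pivot 0.96 [539.  33.  75.] [414. 171.]
tensioner 0.61 [532. -66. 103.] [392. 275.]
idler_mid 0.8 [532. -69. 106.] [391. 279.]
stop_post 0.78 [542.  34.  70.] [415. 170.]
bottle 0.89 [ 347. -316.   37.] [205. 416.]
bottle 0.78 [469.  25. 117.] [343. 175.]
big_pulley 0.88 [539.  36.  69.] [413. 168.]
small_pulley 0.8 [542.  36.  70.] [415. 169.]
```

View pics/w1.png

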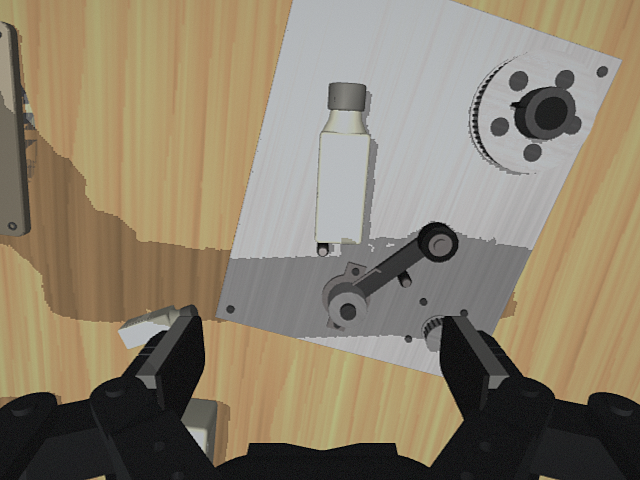

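The wrist picture shows the bottle on the deck with its body from (316,242) to (368,132) and its cap at (348,96). The wound stop post is at (322,248), the pivot nut at (347,311) and the idler bolt at (439,241).

```bash
python3 - <<'E'
from h import *
import pickle
p=pickle.load(open("w1.pkl","rb")); f,cx,cy=K(p)
def ray(u,v,z):
    d=T(p)[:3,:3]@np.array([(u-cx)/f,-(v-cy)/f,-1]); c=T(p)[:3,3]; return c+d*(z-c[2])/d[2]
piv=ray(347,311,111); idl=ray(439.5,242,110); post=ray(322,246,98)
print("pivot",piv,"idler",idl,np.linalg.norm((idl-piv)[:2]),"post",post,np.linalg.norm((post-piv)[:2]),"big",ray(550,110,126))
a=np.degrees(np.arctan2(*(idl-piv)[1::-1])); print("ang",a,"post ang",np.degrees(np.arctan2(*(post-piv)[1::-1])))
P=world(p); v,u=np.mgrid[:480,:640]
m=(P[...,2]>108)&(P[...,2]<125)&(u>300)&(u<385)&(v>70)&(v<250); Q=P[m]; print("deck",np.median(P[200:230,250:300,2]),"bottle top",np.percentile(Q[:,2],[5,50,95]),len(Q))
r=cv2.minAreaRect(Q[:,:2].astype(np.float32)); print(r,cv2.boxPoints(r))
b=[ray(*c,116) for c in((321,133),(368,138),(316,241),(362,243))]; print(np.round(b))
top=(b[0]+b[1])/2;bot=(b[2]+b[3])/2; print("base",bot,"top",top,np.linalg.norm(top-bot),np.degrees(np.arctan2(*(top-bot)[1::-1])), "cap",ray(348,83,109))
E
```

```text
pivot [ 494.33300099 -106.26668069  111.        ] idler [568.5251617  -24.36139288 110.        ] 110.51222956127043 post [461.12695236 -47.54803498  98.        ] 67.45754975943558 big [626.3397904  101.95288236 126.        ]
ang 47.828812981746836 post ang 119.48864320021205
deck 71.85405615813289 bottle top [109.18762742 115.4984742  116.91058888] 6301
((468.02105712890625, 30.929676055908203), (44.595401763916016, 139.90573120117188), 4.984098434448242) [[439.73022   98.68083 ]
 [451.88513  -40.695892]
 [496.3119   -36.82148 ]
 [484.15698  102.555244]]
[[445.  57. 116.]
 [485.  59. 116.]
 [454. -38. 116.]
 [496. -34. 116.]]
base [475.20508925 -35.85659167 116.        ] top [465.26247998  58.22800332 116.        ] 94.6084905937945 96.03247548998091 cap [461.83093961 100.25486324 109.        ]
```

```bash
python3 -m crank '[[0.085,[0.003,0.015,-0.02],[0,0,-3.2]],[0.085,[0.003,0.015,-0.03],[-7.47,-0.65,0]],[0.085,[0.003,0.015,-0.03],[-7.47,-0.65,0]],[0.085,[0.0025,0.014,-0.03],[-7.47,-0.65,0]],[0.085,[0,0,-0.02],[-7.47,-0.65,0]],[0.085,[0,0,0],[0,0,0]],[0.085,[0,0,0],[0,0,0]]]'
python3 - <<'E'
from h import *
o,p=wrist("pics/w2.png"); print(o["eef_pos"].round(1),o["tool_rot"].round(1),o["q"].round())
R=Rot.from_euler("xyz",o["tool_rot"],degrees=True).as_matrix(); print(R.round(3))
print("to go",np.array([470.3,3.5,80.5])-o["eef_pos"])
E
```

```text
clock: 4.35
eef_pos: [465.7, 54.5, 167.0]
tool_rot: [-179.8, 30.0, 95.2]
force: [-0.0, 0.4, 0.3]
grip_width: 85.0
grasp_force: 0.0
[465.7  54.5 167. ] [-179.8   30.    95.2] [-53.   8.  21. 108.  24.  80. -34.]
[[-0.079  0.996  0.043]
 [ 0.862  0.09  -0.499]
 [-0.5   -0.002 -0.866]]
to go [  4.57800412 -51.00130191 -86.52192467]
```

```bash
python3 -m crank '[[0.085,[0.001,-0.01,-0.017],[0,0,0]],[0.085,[0.001,-0.01,-0.017],[0,0,0]],[0.085,[0.001,-0.01,-0.017],[0,0,0]],[0.085,[0.001,-0.01,-0.017],[0,0,0]],[0.085,[0.001,-0.011,-0.018],[0,0,0]],[0.085,[0,0,0],[0,0,0]],[0.03,[0,0,0],[0,0,0]],[0.03,[0,0,0],[0,0,0]],[0.03,[0,0,0],[0,0,0]],[0.03,[0,0,0],[0,0,0]],[0.03,[0,0,0],[0,0,0]],[0.03,[0,0,0],[0,0,0]]]' 35
python3 -c "
from h import *
o,p=wrist('pics/w3.png');print(o['eef_pos'],o['tool_rot'])"
```

```text
clock: 5.6
eef_pos: [471.7, 4.0, 82.6]
tool_rot: [179.9, 30.0, 95.1]
force: [-2.0, 1.5, 8.9]
grip_width: 42.5
grasp_force: 34.5
[471.6660217    4.00816379  82.64535757] [179.94483905  29.95215735  95.06109284]
```

View pics/w3.png

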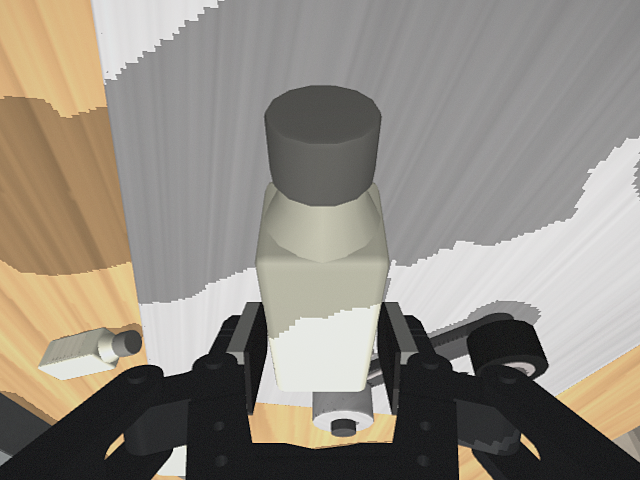

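The bottle is gripped squarely mid-body: body at (320,300), cap at (323,140). Now I lift it and work out the turn to upright.

```bash
python3 -m crank '[[0.03,[0,0,0.02],[0,0,0]],[0.03,[0,0,0.04],[0,0,0]],[0.03,[0,0,0.04],[0,0,0]],[0.03,[0,0,0.04],[0,0,0]],[0.03,[0,0,0.04],[0,0,0]],[0.03,[0,0,0.04],[0,0,0]],[0.03,[0,0,0],[0,0,0]],[0.03,[0,0,0],[0,0,0]]]'
cat > turn.py <<'E'
from h import *
o=robot.observe(); R=Rot.from_euler("xyz",o["tool_rot"],degrees=True)
Rt=Rot.from_matrix(np.array([[.5,0,.8660254],[0,-1,0],[.8660254,0,-.5]]))
v=(Rt*R.inv()).as_rotvec(degrees=True); print(o["eef_pos"].round(1),o["tool_rot"].round(1),"tot",v.round(2),np.linalg.norm(v),"/16",(v/16).round(2),"q",o["q"].round(),o["grip_width"],o["clock"])
E
python3 turn.py
```

```text
clock: 6.45
eef_pos: [471.1, 3.6, 301.8]
tool_rot: [180.0, 29.9, 95.1]
force: [0.5, 0.3, -2.5]
grip_width: 42.5
grasp_force: 36.1
[471.1   3.6 301.8] [180.   29.9  95.1] tot [ 72.95 -66.71 -73.02] 122.89780196584033 /16 [ 4.56 -4.17 -4.56] q [-51.  -0.  23.  99.  27.  93. -24.] 42.47360338890646 6.45
```

```bash
python3 -m crank '[[0.03,[0.001,-0.019,0],[4.56,-4.17,-4.56]],[0.03,[0.001,-0.019,0],[4.56,-4.17,-4.56]],[0.03,[0.001,-0.019,0],[4.56,-4.17,-4.56]],[0.03,[0.001,-0.019,0],[4.56,-4.17,-4.56]],[0.03,[0.001,-0.019,0],[4.56,-4.17,-4.56]],[0.03,[0.001,-0.019,0],[4.56,-4.17,-4.56]],[0.03,[0.001,-0.019,0],[4.56,-4.17,-4.56]],[0.03,[0.001,-0.019,0],[4.56,-4.17,-4.56]],[0.03,[0.001,-0.019,0],[4.56,-4.17,-4.56]],[0.03,[0.001,-0.019,0],[4.56,-4.17,-4.56]],[0.03,[0.001,-0.019,0],[4.56,-4.17,-4.56]],[0.03,[0.001,-0.019,0],[4.56,-4.17,-4.56]],[0.03,[0.001,-0.019,0],[4.56,-4.17,-4.56]],[0.03,[0.001,-0.019,0],[4.56,-4.17,-4.56]],[0.03,[0.001,-0.019,0],[4.56,-4.17,-4.56]],[0.03,[0.001,-0.019,0],[4.56,-4.17,-4.56]],[0.03,[0,0,0],[0,0,0]],[0.03,[0,0,0],[0,0,0]]]'; python3 turn.py
```

```text
clock: 8.25
eef_pos: [486.6, -299.7, 299.7]
tool_rot: [-180.0, -59.8, 0.2]
force: [-0.3, 0.1, -0.8]
grip_width: 42.2
grasp_force: 36.3
[ 486.6 -299.7  299.7] [-180.   -59.8    0.2] tot [-0.01 -0.25 -0.22] 0.33197983459466873 /16 [-0.   -0.02 -0.01] q [ -1. -28.  46. 130. -42.  33. -13.] 42.160229236209354 8.25
```

```bash
python3 -m crank '[[0.03,[0.02,0,0],[0,0,0]],[0.03,[0.02,0,-0.02],[0,0,0]],[0.03,[0,0,-0.04],[0,0,0]],[0.03,[0,0,-0.04],[0,0,0]],[0.03,[0,0,-0.04],[0,0,0]],[0.03,[0,0,-0.04],[0,0,0]],[0.03,[0,0,-0.02],[0,0,0]],[0.03,[0,0,0],[0,0,0]],[0.03,[0,0,0],[0,0,0]]]'; python3 turn.py
python3 - <<'E'
from h import *
p=robot.capture("scene"); P=world(p); c=np.array(px(p,[515,-300,150])).astype(int); print(c)
cv2.imwrite("pics/s2.png",cv2.resize(p["img"][max(0,c[1]-90):c[1]+90,max(0,c[0]-120):c[0]+120],None,fx=3,fy=3))
M=[r for r in robot.search_frame(p,"bottle")]; print([(w(p,r["location"]).round(),round(r["confidence"],2)) for r in M])
m=robot.trace(p,"bottle"); 
for r in m:
    Q=P[r["pixels"]&(p["depth"]>0)]; q=np.median(Q,0)
    print(r["confidence"],q.round(),Q[:,2].min().round(),Q[:,2].max().round(),len(Q))
E
```

```text
clock: 9.15
eef_pos: [516.3, -286.0, 155.6]
tool_rot: [179.1, -58.0, 0.3]
force: [-0.2, -0.5, -1.3]
grip_width: 42.1
grasp_force: 36.9
[ 516.3 -286.   155.6] [179.1 -58.    0.3] tot [ 0.46 -1.98  0.43] 2.0779384539995136 /16 [ 0.03 -0.12  0.03] q [-34. -29.  77. 138. -64.  16.  19.] 42.133551021195984 9.15
[205 202]
[(array([ 346., -423.,   37.]), 0.92), (array([ 527., -274.,  182.]), 0.9), (array([ 275., -209.,   28.]), 0.45), (array([605.,  18.,  68.]), 0.29)]
0.87 [ 521. -277.  183.] -2.0 255.0 1261
0.72 [ 345. -421.   42.] -3.0 191.0 1035
0.66 [ 279. -208.   29.] 5.0 35.0 185
```

View pics/s2.png

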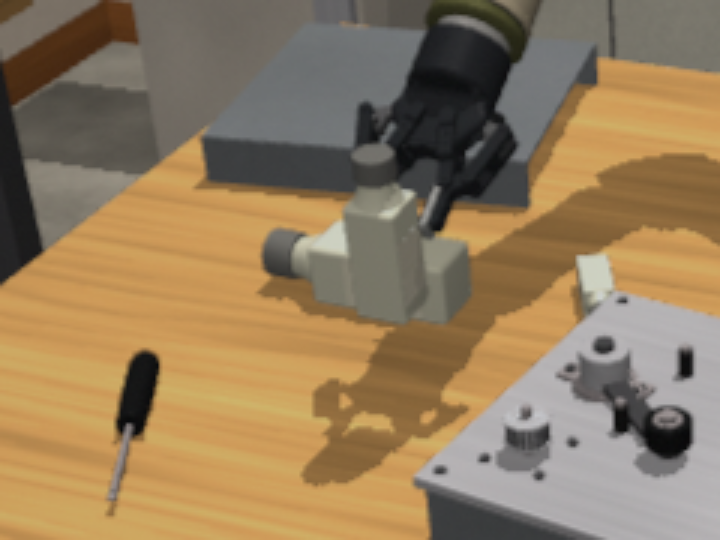

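The scene view shows the bottle upright in the gripper at crop (380,250), but joints 2 to 4 are at their limits. I go back up and place it farther out.

```bash
python3 -m crank '[[0.03,[0.01,-0.004,0.03],[0,0,0]],[0.03,[0.02,-0.004,0.03],[0,0,0]],[0.03,[0.02,-0.004,0.03],[0,-0.5,0]],[0.03,[0.02,-0.004,0.01],[0.2,-0.5,-2]],[0.03,[0.02,-0.004,0],[0.2,-0.5,-2]],[0.03,[0.02,-0.004,0],[0,-0.5,-2]],[0.03,[0,0,0],[0,0,0]],[0.03,[0,0,0],[0,0,0]]]'; python3 turn.py
```

```text
clock: 10.1
eef_pos: [626.0, -309.3, 254.7]
tool_rot: [-179.8, -59.9, -6.6]
force: [-0.3, -0.9, -1.4]
grip_width: 42.5
grasp_force: 36.9
[ 626.  -309.3  254.7] [-179.8  -59.9   -6.6] tot [-0.1  -0.07  6.4 ] 6.4028493541298195 /16 [-0.01 -0.    0.4 ] q [-36. -13.  68. 126. -71.  16.   4.] 42.54646356225395 10.1
```

```bash
python3 -m crank '[[0.03,[0,0,0],[0,0,-5]],[0.03,[0,0,0],[0,0,-5]],[0.03,[0,0,0],[0,0,-5]],[0.03,[0,0,0],[0,0,-5]],[0.03,[0,0,0],[0,0,-5]],[0.03,[0,0,0],[0,0,-5]],[0.03,[0,0,0],[0,0,0]]]'; python3 turn.py
```

```text
clock: 10.8
eef_pos: [619.6, -321.6, 291.9]
tool_rot: [177.2, -61.3, -16.9]
force: [0.1, -1.1, -0.0]
grip_width: 42.7
grasp_force: 36.9
[ 619.6 -321.6  291.9] [177.2 -61.3 -16.9] tot [ 1.54  1.09 19.26] 19.353902247760253 /16 [0.1  0.07 1.2 ] q [ 13.  -9.  13. 127. -72.   4. -12.] 42.65120565044835 10.8
```

Pointing outward runs joints 5 and 6 into their limits. I turn the tool back down, then yaw so it points to -y for the placing.

```bash
python3 -m crank '[[0.03,[-0.005,0,0],[2.2,7.2,0]],[0.03,[-0.005,0,0],[2.2,7.2,0]],[0.03,[-0.01,0,0],[2.2,7.2,0]],[0.03,[-0.01,0,0],[2.2,7.2,0]],[0.03,[-0.01,0,0],[2.2,7.2,0]],[0.03,[-0.01,0,0],[2.2,7.2,0]],[0.03,[0,0,0],[2.2,7.2,0]],[0.03,[0,0,0],[2.2,7.2,0]],[0.03,[0,0,0],[0,0,0]],[0.03,[0,0,0],[0,0,0]]]'
cat > turn.py <<'E'
from h import *
import sys
# target: tool azimuth a, depression e (deg), tool y horizontal (to the right of the heading)
a,e=np.radians([float(x) for x in sys.argv[1:3]]); n=int(sys.argv[3])
o=robot.observe(); R=Rot.from_euler("xyz",o["tool_rot"],degrees=True)
z=np.array([np.cos(a)*np.cos(e),np.sin(a)*np.cos(e),-np.sin(e)]); y=np.array([np.sin(a),-np.cos(a),0]); 
v=(Rot.from_matrix(np.stack([np.cross(y,z),y,z],1))*R.inv()).as_rotvec(degrees=True)
print(o["eef_pos"].round(1),o["tool_rot"].round(1),"tot",v.round(2),np.linalg.norm(v).round(1),"/n",(v/n).round(2),"q",o["q"].round(),o["grip_width"],o["clock"])
E
python3 turn.py -90 85 10
```

```text
clock: 11.8
eef_pos: [604.4, -301.4, 309.7]
tool_rot: [-179.4, -21.2, -15.6]
force: [0.1, -0.6, -1.8]
grip_width: 42.3
grasp_force: 36.8
[ 604.4 -301.4  309.7] [-179.4  -21.2  -15.6] tot [ 13.51  11.   -73.96] 76.0 /n [ 1.35  1.1  -7.4 ] q [ 45.   8. -23.  87.  -0.  64. -82.] 42.25428089699706 11.8
```

I'll fit a kinematic model to the logged poses and use it to choose a reachable placing pose.

```bash
cat > kin.py <<'E'
import numpy as np, itertools
from scipy.optimize import least_squares
from scipy.spatial.transform import Rotation as Rot
S=[([-77.556,19.034,-3.707,83.658,1.238,77.344,-5.071],(148.4,607.1,197.4),(180,0,166.26)),
([-43,-8,35,100,5,87,-1],(454.5,-5.4,297.4),(180,0,98.17)),([-53,8,21,108,24,80,-34],(465.7,54.5,167),(-179.8,30,95.2)),
([-51,0,23,99,27,93,-24],(471.1,3.6,301.8),(180,29.9,95.1)),([-1,-28,46,130,-42,33,-13],(486.6,-299.7,299.7),(-180,-59.8,.2)),
([-34,-29,77,138,-64,16,19],(516.3,-286,155.6),(179.1,-58,.3)),([-36,-13,68,126,-71,16,4],(626,-309.3,254.7),(-179.8,-59.9,-6.6)),
([13,-9,13,127,-72,4,-12],(619.6,-321.6,291.9),(177.2,-61.3,-16.9)),([45,8,-23,87,0,64,-82],(604.4,-301.4,309.7),(-179.4,-21.2,-15.6))]
def Z(a): return Rot.from_euler("z",a,degrees=True).as_matrix()
def Y(a): return Rot.from_euler("y",a,degrees=True).as_matrix()
def fk(q,s,k):
    R=Z(s[0]*q[0]); p=np.array([0,0,k[0]])
    R=R@Y(q[1])@Z(s[1]*q[2]); p=p+R@[k[4],0,k[1]]
    R=R@Y(q[3])@Z(s[2]*q[4]); p=p+R@[k[5],0,k[2]]
    R=R@Y(q[5])@Z(s[3]*q[6]+k[7]); p=p+R@[k[6],0,k[3]]
    return p,R
def res(k,s):
    o=[]
    for q,P,e in S:
        p,R=fk(q,s,k); o+=list((p-P)/5); o+=list((Rot.from_matrix(R).inv()*Rot.from_euler("xyz",e,degrees=True)).as_rotvec(degrees=True))
    return np.array(o)
def fit():
    b=None
    for s in itertools.product((1,-1),repeat=4):
        for off in(0,90,180,270):
            r=least_squares(res,[330,400,400,250,0,0,0,off],args=(s,),max_nfev=60)
            if b is None or r.cost<b[0]: b=(r.cost,s,r.x)
    return b
lo=np.array([-148.97,-28.65,-84.17,9.2,-72.65,3.7,-149.18]);hi=np.array([148.97,121.19,76.75,138.47,252.65,117.97,149.18])
def pose(a,e):
    a,e=np.radians([a,e]); z=np.array([np.cos(a)*np.cos(e),np.sin(a)*np.cos(e),-np.sin(e)]); y=np.array([np.sin(a),-np.cos(a),0]); return np.stack([np.cross(y,z),y,z],1)
def ik(p,R,s,k,q0,m=6):
    mid=(lo+hi)/2
    f=lambda q:np.r_[(fk(q,s,k)[0]-p)/3,(Rot.from_matrix(fk(q,s,k)[1]).inv()*Rot.from_matrix(R)).as_rotvec(degrees=True),(q-q0)*1e-3]
    r=least_squares(f,np.clip(q0,lo+m+.1,hi-m-.1),bounds=(lo+m,hi-m),max_nfev=80); return np.abs(r.fun[:6]).max(),r.x
if __name__=="__main__":
    c,s,k=fit(); print(c,s,k.round(1)); import pickle; pickle.dump((s,k),open("kin.pkl","wb"))
    q0=np.array(S[-1][0]); rng=np.random.default_rng(0)
    for x,y in((520,-310),(600,-310),(450,-330)):
        for a in range(-180,180,30):
            h=np.radians(a); best=None
            for z in(46,):
                for t in range(8):
                    st=q0 if t==0 else lo+(hi-lo)*rng.random(7)
                    er,q=ik(np.array([x+11*np.cos(h),y+11*np.sin(h),z]),pose(a,30),s,k,st)
                    if er<.7 and (best is None or np.abs(q-q0).max()<np.abs(best-q0).max()): best=q
            if best is not None: print(x,y,a,best.round())
E
time python3 kin.py
```

```text
113.91040448319887 (-1, -1, -1, -1) [249.  460.9 451.3 403.5  45.6 -20.  -34.1  89.6]
520 -310 -150 [ 16.  56.  -8.  62.  42. 112. 126.]
520 -310 -120 [ 39.  55. -52.  90.  79. 112. 120.]
520 -310 -90 [ 35.  34. -40. 117.  85.  83. 126.]
520 -310 30 [118.  58. -73. 117.  -9.  36.   6.]
520 -310 60 [ 83.  47. -36.  90. -30.  77.  34.]
520 -310 90 [ 82.  81. -78.  61.  20. 106.  16.]
600 -310 -120 [ 30.  59. -45.  73.  80. 112. 129.]
600 -310 -90 [ 39.  47. -50. 103.  92.  93. 132.]
600 -310 -60 [-46.  35.  60. 128.  96.  20. 119.]
600 -310 0 [-14.  47.  71. 130. 236.  78.  37.]
600 -310 30 [ 86.  37. -40. 110. -55.  47.  35.]
600 -310 60 [ 94.  77. -78.  81.  14.  73.   1.]
600 -310 90 [ 69.  83. -78.  43.  21. 111.  17.]
450 -330 -150 [ 32.  52. -29.  77.  53. 112. 115.]
450 -330 -120 [ 49.  53. -58. 102.  80. 112. 115.]
450 -330 -90 [ 37.  27. -37. 127.  85.  77. 122.]
450 -330 30 [125.  53. -69. 119. -17.  43.  17.]
450 -330 60 [110.  70. -74.  93.   8.  75.  10.]
450 -330 90 [ 75.  58. -36.  68. -11. 105.  42.]
real	0m23.708s
user	0m24.075s
sys	0m0.058s
```

```bash
python3 turn.py 60 69 11
```

```text
[ 604.4 -301.4  309.7] [-179.4  -21.2  -15.6] tot [-0.62 -0.   75.43] 75.4 /n [-0.06 -0.    6.86] q [ 45.   8. -23.  87.  -0.  64. -82.] 42.25428089699706 11.8
```

```bash
python3 -m crank '[[0.03,[-0.006,0.001,0],[0,0,6.86]],[0.03,[-0.006,0.001,0],[0,0,6.86]],[0.03,[-0.006,0.001,0],[0,0,6.86]],[0.03,[-0.006,0.001,0],[0,0,6.86]],[0.03,[-0.006,0.001,0],[0,0,6.86]],[0.03,[-0.006,0.001,0],[0,0,6.86]],[0.03,[-0.006,0.001,0],[0,0,6.86]],[0.03,[-0.006,0.001,0],[0,0,6.86]],[0.03,[-0.006,0.001,0],[0,0,6.86]],[0.03,[-0.006,0.001,0],[0,0,6.86]],[0.03,[-0.006,0.001,0],[0,0,6.86]],[0.03,[0,0,0],[0,0,0]],[0.03,[0,0,0],[0,0,0]]]'; python3 turn.py 60 30 8
```

```text
clock: 13.1
eef_pos: [538.2, -290.0, 310.8]
tool_rot: [-179.5, -21.2, 59.6]
force: [-0.2, 0.3, -2.0]
grip_width: 42.4
grasp_force: 36.8
[ 538.2 -290.   310.8] [-179.5  -21.2   59.6] tot [ 33.35 -19.86   0.05] 38.8 /n [ 4.17 -2.48  0.01] q [ 57.  20. -28.  74. -12.  89.   1.] 42.361620507848365 13.1
```

```bash
python3 -m crank '[[0.03,[-0.0016,-0.0013,-0.018],[4.17,-2.48,0]],[0.03,[-0.0016,-0.0013,-0.018],[4.17,-2.48,0]],[0.03,[-0.0016,-0.0013,-0.018],[4.17,-2.48,0]],[0.03,[-0.0016,-0.0013,-0.018],[4.17,-2.48,0]],[0.03,[-0.0016,-0.0013,-0.018],[4.17,-2.48,0]],[0.03,[-0.0016,-0.0013,-0.018],[4.17,-2.48,0]],[0.03,[-0.0016,-0.0013,-0.018],[4.17,-2.48,0]],[0.03,[-0.0016,-0.0013,-0.018],[4.17,-2.48,0]],[0.03,[0,0,-0.02],[0,0,0]],[0.03,[0,0,-0.02],[0,0,0]],[0.03,[0,0,0],[0,0,0]],[0.03,[0,0,0],[0,0,0]]]'; python3 turn.py 60 30 1
python3 - <<'E'
from h import *
for n in("scene","top"):
    p=robot.capture(n); P=world(p)
    for r in robot.trace(p,"bottle"):
        Q=P[r["pixels"]&(p["depth"]>0)]; q=np.median(Q,0)
        if abs(q[0]-520)<60 and abs(q[1]+305)<60:
            c=Q[Q[:,2]>q[2]+30]; print(n,q.round(),Q.min(0).round(),Q.max(0).round(),np.percentile(Q[:,2],[1,99]).round(1))
    if n=="scene":
        c=np.array(px(p,[520,-310,120])).astype(int); cv2.imwrite("pics/s3.png",cv2.resize(p["img"][max(0,c[1]-90):c[1]+90,max(0,c[0]-120):c[0]+120],None,fx=3,fy=3))
E
```

```text
clock: 14.3
eef_pos: [526.5, -299.8, 128.3]
tool_rot: [179.7, -60.0, 60.5]
force: [0.4, -0.7, -0.4]
grip_width: 42.4
grasp_force: 36.9
[ 526.5 -299.8  128.3] [179.7 -60.   60.5] tot [ 0.1   0.1  -0.23] 0.3 /n [ 0.1   0.1  -0.23] q [ 75.  44. -30.  84. -36.  82.  32.] 42.41923270706167 14.3
scene [ 533. -300.  156.] [ 154. -540.   -4.] [ 552. -280.  227.] [  2.9 225.2]
top [ 515. -299.  185.] [ 493. -335.   -4.] [ 552. -280.  231.] [ -0.  228.9]
```

View pics/s3.png

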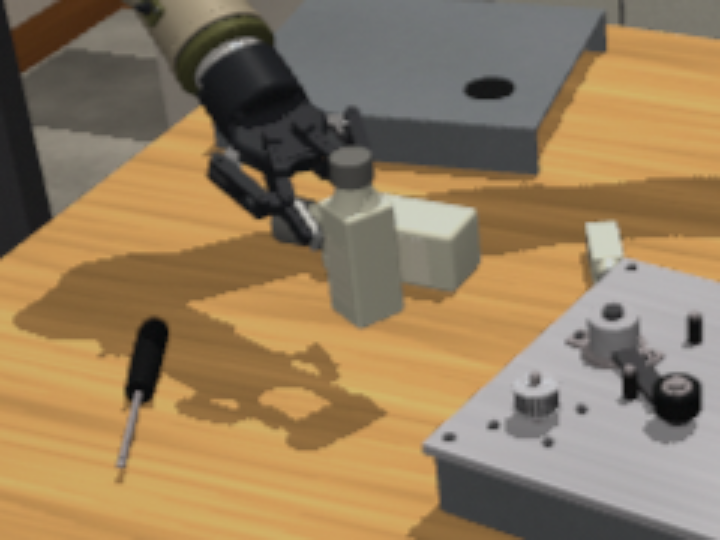

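The bottle is upright in the gripper, body at crop (365,265) and cap at (350,168). I check its lean from depth before lowering it.

```bash
cat > lean.py <<'E'
from h import *
def lean(z0,z1,n="scene"):
    p=robot.capture(n); P=world(p)
    m=(abs(P[...,0]-523)<40)&(abs(P[...,1]+305)<40)&(P[...,2]>z0)&(P[...,2]<z1)&(p["depth"]>0)
    Q=P[m]; 
    # two visible faces: RANSAC planes
    rng=np.random.default_rng(0); N=[]
    for k in range(2):
        best=None
        for _ in range(400):
            a,b,c=Q[rng.choice(len(Q),3,False)]; nn=np.cross(b-a,c-a); l=np.linalg.norm(nn)
            if l<50: continue
            i=abs((Q-a)@nn/l)<1.2
            if best is None or i.sum()>best.sum(): best=i
        c=Q[best].mean(0); nn=np.linalg.svd(Q[best]-c)[2][2]; N.append(nn); print(best.sum(),len(Q),c.round(),nn.round(3),"tilt",np.degrees(np.arcsin(nn[2])).round(1)); Q=Q[~best]
    ax=np.cross(*N); ax/=np.linalg.norm(ax); print("axis",(ax*np.sign(ax[2])).round(3))
import sys; lean(float(sys.argv[1]),float(sys.argv[2]))
E
python3 lean.py 96 184
```

```text
193 831 [ 531. -294.  142.] [-0.515 -0.856  0.033] tilt 1.9
160 638 [ 538. -322.  144.] [-0.846  0.533 -0.022] tilt -1.3
axis [-0.001  0.039  0.999]
```

```bash
python3 -m crank '[[0.03,[0,0,-0.02],[0,0,0]],[0.03,[0,0,-0.03],[0,0,0]],[0.03,[0,0,-0.02],[0,0,0]],[0.03,[0,0,-0.01],[0,0,0]],[0.03,[0,0,-0.003],[0,0,0]],[0.03,[0,0,0],[0,0,0]],[0.03,[0,0,0],[0,0,0]]]'; python3 lean.py 8 92
```

```text
clock: 15.25
eef_pos: [525.8, -300.6, 44.3]
tool_rot: [179.8, -60.0, 60.3]
force: [-0.3, -0.6, 0.0]
grip_width: 42.0
grasp_force: 36.9
183 715 [ 530. -292.   49.] [ 0.437  0.899 -0.038] tilt -2.2
159 532 [ 539. -320.   53.] [ 0.861 -0.508  0.004] tilt 0.3
axis [0.016 0.035 0.999]
```

Not touching yet, so I lower in small steps.

```bash
python3 -m crank '[[0.03,[0,0,-0.002],[0,0,0]],[0.03,[0,0,-0.002],[0,0,0]],[0.03,[0,0,0],[0,0,0]]]'; python3 -m crank '[[0.03,[0,0,-0.001],[0,0,0]],[0.03,[0,0,0],[0,0,0]]]'
```

```text
clock: 15.6
eef_pos: [526.1, -300.7, 44.0]
tool_rot: [179.6, -60.3, 60.6]
force: [-9.7, -1.6, 21.6]
grip_width: 42.2
grasp_force: 38.3
clock: 15.8
eef_pos: [526.1, -300.7, 43.9]
tool_rot: [179.5, -60.3, 60.7]
force: [-13.3, -2.8, 27.7]
grip_width: 42.1
grasp_force: 38.7
```

```bash
python3 -m crank '[[0.03,[0,0,0.003],[0,0,0]],[0.03,[0,0,0],[0,0,0]],[0.044,[0,0,0],[0,0,0]],[0.05,[0,0,0],[0,0,0]],[0.06,[0,0,0],[0,0,0]],[0.085,[0,0,0],[0,0,0]],[0.085,[0,0,0],[0,0,0]],[0.085,[0,0,0],[0,0,0]],[0.085,[0,0,0],[0,0,0]],[0.085,[0,0,0],[0,0,0]]]'; python3 lean.py 8 92
```

```text
clock: 16.8
eef_pos: [525.6, -300.4, 42.0]
tool_rot: [179.9, -60.0, 60.3]
force: [0.1, -0.8, 0.4]
grip_width: 84.7
grasp_force: 0.0
177 689 [ 532. -294.   50.] [-0.529 -0.849 -0.02 ] tilt -1.1
130 512 [ 540. -320.   51.] [-0.87   0.494  0.002] tilt 0.1
axis [-0.008 -0.018  1.   ]
```

```bash
python3 -m crank '[[0.085,[-0.0065,-0.011,0.0075],[0,0,0]],[0.085,[-0.013,-0.0225,0.015],[0,0,0]],[0.085,[-0.013,-0.0225,0.015],[0,0,0]],[0.085,[-0.013,-0.0225,0.015],[0,0,0]],[0.085,[-0.013,-0.0225,0.015],[0,0,0]],[0.085,[0,0,0.04],[0,0,0]],[0.085,[0,0,0.04],[0,0,0]],[0.085,[0,0,0.04],[0,0,0]],[0.085,[0,0,0.04],[0,0,0]],[0.085,[0,0,0],[0,0,0]],[0.085,[0,0,0],[0,0,0]]]'; python3 turn.py 48 90 12; python3 lean.py 8 92
python3 - <<'E'
from h import *
p=robot.capture("top"); P=world(p); m=(abs(P[...,0]-523)<50)&(abs(P[...,1]+305)<50)&(P[...,2]>125); print("cap",P[m].mean(0).round(),P[m][:,2].max(),m.sum())
E
```

```text
clock: 17.95
eef_pos: [466.6, -402.4, 270.6]
tool_rot: [179.7, -59.9, 60.4]
force: [-0.3, 0.2, -0.8]
grip_width: 85.0
grasp_force: 0.0
[ 466.6 -402.4  270.6] [179.7 -59.9  60.4] tot [-48.51  35.35 -11.08] 61.0 /n [-4.04  2.95 -0.92] q [ 79.  42. -28.  68. -36. 101.  25.] 85.01518730596784 17.95
177 684 [ 531. -295.   53.] [0.466 0.884 0.03 ] tilt 1.7
149 507 [ 538. -321.   55.] [-0.869  0.494 -0.019] tilt -1.1
axis [-0.031 -0.017  0.999]
cap [ 520. -308.  139.] 148.14822998215323 168
```

```bash
python3 -m crank '[[0.085,[0.0085,0.031,0.0025],[-4.04,2.95,-0.92]],[0.085,[0.0085,0.031,0.0025],[-4.04,2.95,-0.92]],[0.085,[0.0085,0.031,0.0025],[-4.04,2.95,-0.92]],[0.085,[0.0085,0.031,0.0025],[-4.04,2.95,-0.92]],[0.085,[0.0085,0.031,0.0025],[-4.04,2.95,-0.92]],[0.085,[0.0085,0.031,0.0025],[-4.04,2.95,-0.92]],[0.085,[0.0085,0.031,0.0025],[-4.04,2.95,-0.92]],[0.085,[0.0085,0.031,0.0025],[-4.04,2.95,-0.92]],[0.085,[0.0085,0.031,0.0025],[-4.04,2.95,-0.92]],[0.085,[0.0085,0.031,0.0025],[-4.04,2.95,-0.92]],[0.085,[0.0085,0.031,0.0025],[-4.04,2.95,-0.92]],[0.085,[0.0085,0.031,0.0025],[-4.04,2.95,-0.92]],[0.085,[0,0,0],[0,0,0]],[0.085,[0,0,0],[0,0,0]]]'; python3 turn.py 48 90 1
python3 - <<'E'
from h import *
import pickle
o,p=wrist("pics/w4.png"); pickle.dump(p,open("w4.pkl","wb"))
for n in("idler_mid","pivot"): print(n,[(w(p,r["location"]).round(),round(r["confidence"],2)) for r in robot.search_frame(p,n)[:2]])
print(px(p,[568.5,-24.4,110]),px(p,[494.3,-106.3,111]))
E
```

```text
clock: 19.45
eef_pos: [568.9, -27.6, 298.2]
tool_rot: [-179.7, -0.1, 48.2]
force: [0.0, -0.6, -0.1]
grip_width: 84.8
grasp_force: 0.0
[568.9 -27.6 298.2] [-1.797e+02 -1.000e-01  4.820e+01] tot [-0.25 -0.17 -0.18] 0.4 /n [-0.25 -0.17 -0.18] q [ 33.  14. -42.  81.   9.  89. -50.] 84.81940350636309 19.45
idler_mid [(array([528., -76., 104.]), 0.7), (array([539.,  19.,  75.]), 0.3)]
pivot [(array([541.,  20.,  72.]), 0.57)]
(np.float64(320.8082082465085), np.float64(202.92992672836175)) (np.float64(320.2261574899466), np.float64(313.53936514785335))
```

View pics/w4.png

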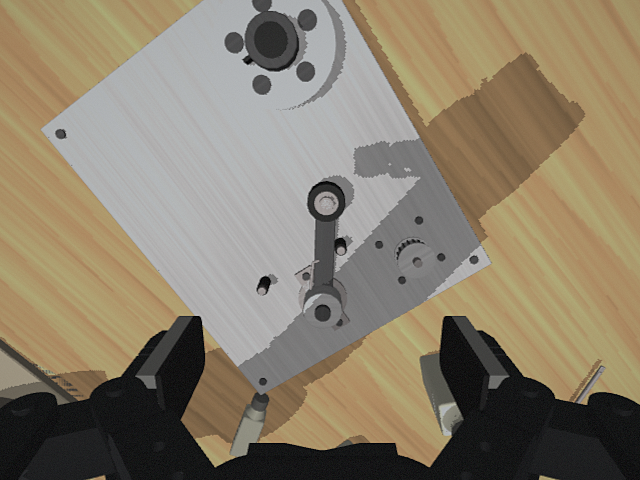

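The idler bolt is at (326,203) and the nut at (323,312), a few pixels from the prediction, so I refine the positions.

```bash
cat > arc.py <<'E'
from h import *
import pickle
p=pickle.load(open("w4.pkl","rb")); f,cx,cy=K(p)
def ray(u,v,z):
    d=T(p)[:3,:3]@np.array([(u-cx)/f,-(v-cy)/f,-1]); c=T(p)[:3,3]; return c+d*(z-c[2])/d[2]
i=ray(326,203,110);c=ray(322.5,312.5,111); d=(i-c)[:2]; a=np.arctan2(d[1],d[0]); print("idler",i,"pivot",c,np.hypot(*d),np.degrees(a))
for t in range(0,13):
    b=a+1.08*t/12; print(t,(c[:2]+110*np.array([np.cos(b),np.sin(b)])).round(1))
E
python3 arc.py
```

```text
idler [571.97106405 -27.58813859 110.        ] pivot [ 496.72766057 -106.94709014  111.        ] 109.35910093625674 46.52486589337989
0 [572.4 -27.1]
1 [564.9 -20.6]
2 [556.9 -14.9]
3 [548.4  -9.8]
4 [539.4  -5.6]
5 [530.2  -2.1]
6 [5.206e+02 4.000e-01]
7 [510.9   2.1]
8 [501.   3.]
9 [491.1   2.9]
10 [481.2   2. ]
11 [4.715e+02 1.000e-01]
12 [462.   -2.6]
```

```bash
python3 -m crank '[[0.065,[0.002,0.001,-0.036],[0,0,-0.5]],[0.065,[0,0,-0.036],[0,0,0]],[0.065,[0,0,-0.036],[0,0,0]],[0.065,[0,0,-0.036],[0,0,0]],[0.065,[0,0,-0.036],[0,0,0]],[0.065,[0,0,-0.02],[0,0,0]],[0.065,[0,0,-0.02],[0,0,0]],[0.065,[0,0,0],[0,0,0]],[0.065,[0,0,0],[0,0,0]]]'; python3 -m crank '[[0.02,[0,0,0],[0,0,0]],[0.02,[0,0,0],[0,0,0]],[0.02,[0,0,0],[0,0,0]],[0.02,[0,0,0],[0,0,0]],[0.02,[0,0,0],[0,0,0]]]' 60
```

```text
clock: 20.5
eef_pos: [570.9, -29.9, 79.9]
tool_rot: [-179.8, -0.1, 47.3]
force: [0.1, -0.1, -0.2]
grip_width: 65.3
grasp_force: 0.0
clock: 21.0
eef_pos: [571.1, -28.4, 79.7]
tool_rot: [-179.9, -0.1, 47.4]
force: [-0.8, -0.4, 0.1]
grip_width: 19.5
grasp_force: 0.0
```

```bash
python3 -c "
from h import *
o,p=wrist('pics/w5.png'); print(o['grip_width'],o['grasp_force'])"
```

```text
19.4732975742821 0.0
```

View pics/w5.png

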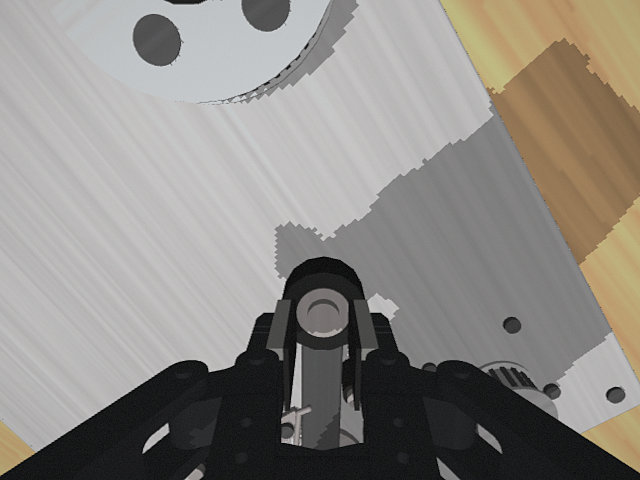

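```bash
python3 - <<'E'
from h import *
o,p=wrist("pics/w5b.png"); P=world(p); print(o["eef_pos"],px(p,o["eef_pos"]),px(p,[571,-26.5,110]))
for u,v in((323,312),(323,275),(281,305),(364,305),(285,340),(322,370),(250,200),(262,325),(300,300),(345,300)): print(u,v,P[v,u].round(1))
E
```

```text
[571.08401001 -28.42029796  79.6561337 ] (np.float64(323.0535634004675), np.float64(288.13386046826514)) (np.float64(319.66393886799193), np.float64(315.5760656543739))
323 312 [572.7 -26.6 108.9]
323 275 [582.2 -16.2 104.7]
281 305 [568.   -9.3 122.6]
364 305 [589.7 -30.1 121.1]
285 340 [571.  -11.5 147.3]
322 370 [542.4 -58.9  83.3]
250 200 [573.7  23.9  72.1]
262 325 [560.7  -8.4 129.5]
300 300 [567.9 -18.  104.6]
345 300 [581.7 -29.9 105.8]
```

```bash
python3 -m crank '[[0.0,[0,0,0],[0,0,0]],[0.0,[0,0,0],[0,0,0]],[0.0,[0,0,0],[0,0,0]],[0.0,[0,0,0],[0,0,0]]]' 60; python3 - <<'E'
from h import *
o,p=wrist("pics/w6.png"); P=world(p); a=p["img"][240:440,220:430]; cv2.imwrite("pics/w6c.png",cv2.resize(a,None,fx=2.8,fy=2.8))
print(o["ft_torque"],o["force"])
E
```

```text
clock: 21.5
eef_pos: [571.0, -28.4, 79.5]
tool_rot: [-179.8, -0.1, 47.4]
force: [0.7, -0.4, -0.6]
grip_width: 0.0
grasp_force: 0.0
[-0.01797651 -0.03387521 -0.0471446 ] [ 0.65774545 -0.37540212 -0.62719311]
```

View pics/w6c.png

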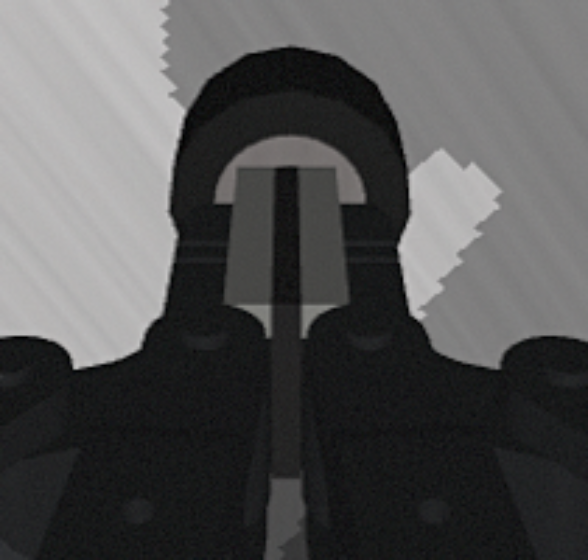

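```bash
python3 - <<'E'
from h import *
o,p=wrist("pics/w7.png"); P=world(p); print(o["eef_pos"],p["T_tool_cam"])
for u,v in((313,302),(333,302),(313,315),(333,315),(313,345),(323,295),(323,265),(240,230)): print(u,v,P[v,u].round(1),p["depth"][v,u])
for n in("scene",):
    s=robot.capture(n); Q=world(s); c=np.array(px(s,[571,-28,110])).astype(int); cv2.imwrite("pics/s7.png",cv2.resize(s["img"][c[1]-60:c[1]+60,c[0]-70:c[0]+70],None,fx=5,fy=5))
E
```

```text
[571.00431841 -28.45823818  79.51889672] [[-2.76061791e-04  9.54913319e-01  2.96884617e-01  7.68050723e+01]
 [ 9.99999946e-01  3.16120837e-04 -8.69234037e-05 -5.83864208e-01]
 [-1.76855730e-04  2.96884578e-01 -9.54913355e-01 -1.76301778e+02]
 [ 0.00000000e+00  0.00000000e+00  0.00000000e+00  1.00000000e+00]]
313 302 [576.3 -17.2 119.6] 149.39322
333 302 [581.6 -22.3 119.2] 149.79373
313 315 [576.7 -17.2 130.5] 138.88339
333 315 [581.4 -22.2 129.4] 140.10716
313 345 [577.1 -17.4 149.9] 120.29623
323 295 [576.5 -22.4 105.4] 164.02788
323 265 [583.3 -15.1  97.5] 168.62071
240 230 [560.   17.   71.7] 191.06905
```

View pics/s7.png

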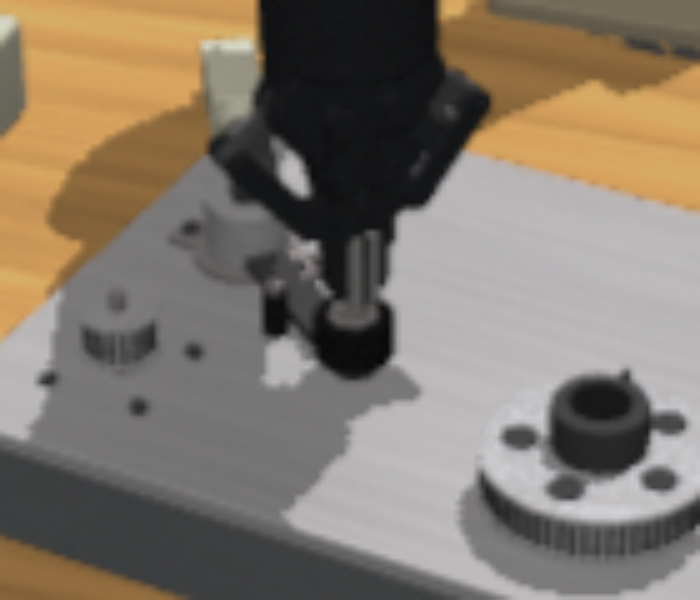

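```bash
python3 - <<'E'
from h import *
import pickle
for n in("w1.pkl","w4.pkl"):
    p=pickle.load(open(n,"rb")); f,cx,cy=K(p); Tt=np.array(p["T_tool_cam"])
    for u,v in((190,322),(195,330),(195,360),(455,322),(450,360)):
        d=p["depth"][v,u]; print(n,u,v,(Tt@[(u-cx)/f*d,-(v-cy)/f*d,-d,1])[:3].round(1))
o,p=wrist("pics/w8.png"); f,cx,cy=K(p);Tt=np.array(p["T_tool_cam"])
print(Tt, o["clock"])
for v in range(296,420,8):
    d=p["depth"][v,313]; print(v,(Tt@[(313-cx)/f*d,-(v-cy)/f*d,-d,1])[:3].round(1))
E
```

```text
w1.pkl 190 322 [ 11.6 -43.6 -54.3]
w1.pkl 195 330 [  8.3 -42.3 -53.9]
w1.pkl 195 360 [ -1.1 -42.2 -57.2]
w1.pkl 455 322 [ 12.   44.4 -55.2]
w1.pkl 450 360 [ -0.5  43.  -58.2]
w4.pkl 190 322 [ 11.7 -44.3 -54.8]
w4.pkl 195 330 [  8.  -43.4 -53.5]
w4.pkl 195 360 [ -1.7 -43.4 -56.5]
w4.pkl 455 322 [ 12.   43.4 -55.4]
w4.pkl 450 360 [  0.   41.7 -59.1]
[[-2.76068328e-04  9.54913319e-01  2.96884620e-01  7.68050675e+01]
 [ 9.99999946e-01  3.16126487e-04 -8.69195577e-05 -5.83872363e-01]
 [-1.76853735e-04  2.96884580e-01 -9.54913355e-01 -1.76301783e+02]
 [ 0.00000000e+00  0.00000000e+00  0.00000000e+00  1.00000000e+00]] 21.65
296 [  8.   -4.1 -26.2]
304 [ 11.7  -3.8 -41.3]
312 [ 11.9  -3.6 -48. ]
320 [ 11.4  -3.6 -52.8]
328 [ 12.1  -3.4 -59.6]
336 [ 12.2  -3.3 -64.7]
344 [ 11.8  -3.2 -68.8]
352 [ 10.6  -3.2 -71.1]
360 [ 11.6  -3.1 -76.8]
368 [ 11.9  -3.  -81. ]
376 [ 10.1  -3.  -82.1]
384 [  6.9  -3.  -81.1]
392 [  4.   -3.  -80.7]
400 [  2.6  -3.  -82.2]
408 [ -0.9  -3.1 -81.1]
416 [ -3.7  -3.1 -81.1]
```

The depth shows the shut fingertips 39 mm short of the reported TCP, so the fingers closed above the roller. I open them and go lower, watching the force.

```bash
python3 -m crank '[[0.065,[0,0,0],[0,0,0]],[0.065,[0,0,0],[0,0,0]],[0.065,[0,0,0],[0,0,0]],[0.065,[0,0,0],[0,0,0]],[0.065,[0.001,0.002,-0.01],[0,0,0]],[0.065,[0,0,-0.01],[0,0,0]],[0.065,[0,0,0],[0,0,0]]]'; python3 -m crank '[[0.065,[0,0,-0.006],[0,0,0]],[0.065,[0,0,-0.006],[0,0,0]],[0.065,[0,0,0],[0,0,0]]]';  python3 -m crank '[[0.02,[0,0,-0.003],[0,0,0]],[0.02,[0,0,-0.003],[0,0,0]],[0.02,[0,0,0],[0,0,0]],[0.02,[0,0,0],[0,0,0]],[0.02,[0,0,0],[0,0,0]]]' 60
```

```text
clock: 22.4
eef_pos: [570.7, -26.4, 57.4]
tool_rot: [-179.7, -0.0, 47.5]
force: [-0.6, -0.2, 0.0]
grip_width: 65.0
grasp_force: 0.0
clock: 22.7
eef_pos: [571.5, -26.5, 46.6]
tool_rot: [-179.8, -0.1, 47.4]
force: [0.3, 0.2, 0.1]
grip_width: 65.3
grasp_force: 0.0
clock: 23.2
eef_pos: [572.7, -26.9, 41.8]
tool_rot: [-179.9, -0.2, 47.4]
force: [4.1, -2.7, 0.2]
grip_width: 34.5
grasp_force: 59.8
```

```bash
python3 -m crank '[[0.02,[-0.0075,0.0065,0],[0,0,5.16]],[0.02,[-0.008,0.0057,0],[0,0,5.16]],[0.02,[-0.0085,0.0051,0],[0,0,5.16]],[0.02,[-0.009,0.0042,0],[0,0,5.16]],[0.02,[-0.0092,0.0035,0],[0,0,5.16]],[0.02,[-0.0096,0.0025,0],[0,0,5.16]],[0.02,[0,0,0],[0,0,0]]]' 80; python3 -c "
import numpy as np
from h import *
e=robot.observe(); P=e['eef_pos']; d=P[:2]-[496.4,-106.7]; print(P,np.hypot(*d),np.degrees(np.arctan2(d[1],d[0])),e['q'].round())"
```

```text
clock: 23.9
eef_pos: [520.5, 0.9, 42.0]
tool_rot: [-180.0, -0.1, 78.5]
force: [7.1, -1.6, -2.2]
grip_width: 34.3
grasp_force: 79.7
[520.51992442   0.90076265  41.99865384] 110.27100651334617 77.36536440323937 [ 36.  21. -47. 107.  18.  59. -30.]
```

```bash
python3 -m crank '[[0.02,[-0.0097,0.0017,0],[0,0,5.16]],[0.02,[-0.0099,0.0009,0],[0,0,5.16]],[0.02,[-0.0099,-0.0001,0],[0,0,5.16]],[0.02,[-0.01,-0.0009,0],[0,0,5.16]],[0.02,[-0.008,-0.0015,0],[0,0,4]],[0.02,[0,0,0],[0,0,0]]]'; cat > st.py <<'E'
from h import *
e=robot.observe(); P=e['eef_pos']; d=P[:2]-[496.4,-106.7]; a=np.arctan2(d[1],d[0]); t=[-np.sin(a),np.cos(a)]; print(P,np.hypot(*d),np.degrees(a),"tangential force",e["force"][:2]@t,"radial",e["force"][:2]@d/110,e['q'].round())
E
python3 st.py
```

```text
clock: 24.5
eef_pos: [473.7, 1.7, 42.1]
tool_rot: [180.0, -0.1, 103.1]
force: [9.9, 1.5, -6.9]
grip_width: 33.9
grasp_force: 80.2
[473.68313933   1.71530139  42.06885841] 110.76973112678655 101.83429013375901 tangential force -10.025781056710835 radial -0.5544021499932228 [ 43.  16. -54. 114.  16.  57.  -5.]
```

```bash
for i in 1; do python3 -m crank '[[0.02,[-0.004,-0.0011,0],[0,0,2]],[0.02,[-0.0038,-0.0012,0],[0,0,2]],[0.02,[0,0,0],[0,0,0]]]'; done; python3 st.py; python3 -m crank '[[0.02,[-0.0029,-0.0009,0],[0,0,1]],[0.02,[0,0,0],[0,0,0]]]'; python3 st.py
```

```text
clock: 24.8
eef_pos: [466.3, -0.0, 42.0]
tool_rot: [179.9, -0.1, 107.1]
force: [9.3, 3.6, -6.5]
grip_width: 34.1
grasp_force: 80.4
[ 4.66268515e+02 -5.46828349e-05  4.20415835e+01] 110.87283139591997 105.76939166215331 tangential force -9.970031268472843 radial 0.9265294154901764 [ 45.  16. -55. 115.  15.  57.  -0.]
clock: 25.0
eef_pos: [463.5, -0.8, 42.0]
tool_rot: [179.9, -0.2, 108.1]
force: [9.0, 4.2, -5.6]
grip_width: 34.1
grasp_force: 80.4
[463.47783769  -0.7976581   42.04300467] 110.90164467543882 107.26905062065094 tangential force -9.869573228352683 radial 1.3834998279038344 [ 45.  15. -55. 115.  15.  57.   1.]
```

Not on the stop yet (about 10 N is the spring alone), so I continue.

```bash
python3 -m crank '[[0.02,[-0.0028,-0.001,0],[0,0,1.5]],[0.02,[0,0,0],[0,0,0]]]'; python3 st.py;  python3 -m crank '[[0.02,[-0.0019,-0.0007,0],[0,0,1]],[0.02,[0,0,0],[0,0,0]],[0.02,[0,0,0],[0,0,0]]]'; python3 st.py
```

```text
clock: 25.2
eef_pos: [462.4, -1.1, 42.3]
tool_rot: [179.7, -0.1, 109.6]
force: [18.6, 5.8, -14.0]
grip_width: 34.4
grasp_force: 81.2
[462.41185747  -1.14776574  42.33425203] 110.88944038790258 107.84871745688037 tangential force -19.435968403328772 radial -0.18958995030107414 [ 46.  15. -55. 115.  14.  57.   3.]
clock: 25.5
eef_pos: [462.2, -1.2, 42.6]
tool_rot: [179.5, -0.1, 110.6]
force: [25.5, 8.3, -20.6]
grip_width: 33.9
grasp_force: 81.8
[462.16073505  -1.2361505   42.58486024] 110.8825992429667 107.9862314866165 tangential force -26.76805438475486 radial 0.01707479774796765 [ 46.  15. -56. 116.  14.  56.   4.]
```

On the stop: the force rises without further motion. I do a last check of the bottle, then hand in.

```bash
python3 -m crank '[[0.02,[0,0,0],[0,0,0]],[0.02,[0,0,0],[0,0,0]],[0.02,[0,0,0],[0,0,0]]]'; python3 st.py; python3 lean.py 8 92; python3 -c "
from h import *
p=robot.capture('scene')
for n in('multimeter','tray','screwdriver'): print(n,w(p,robot.search_frame(p,n)[0]['location']).round())"
```

```text
clock: 25.8
eef_pos: [462.2, -1.2, 42.6]
tool_rot: [179.5, -0.1, 110.6]
force: [26.9, 7.0, -19.9]
grip_width: 34.0
grasp_force: 81.8
[462.18092426  -1.2289634   42.5975146 ] 110.88320299143776 107.97516233390499 tangential force -27.722938350321545 radial -1.601427628490091 [ 46.  15. -56. 116.  14.  56.   4.]
176 689 [ 530. -294.   54.] [-0.461 -0.887 -0.005] tilt -0.3
147 513 [ 538. -321.   51.] [ 0.864 -0.503 -0.011] tilt -0.7
axis [ 0.008 -0.009  1.   ]
multimeter [425. 411.  31.]
tray [607. 437.  10.]
screwdriver [ 570. -497.   23.]
```

```bash
python3 -c "
from station import robot
print(robot.sign_off())"
```

```text
the job is handed in; nothing more can be done
None
```

I handed the job in at about 26 s: the bottle stands upright on the bench near (521, -308) mm, off the turntable and let go. The gripper is holding the tensioner arm against its stop with about 27 N, and the multimeter, tray and screwdriver are within a few mm of where they were. The hand-in returned no verdict, so these are my own last measurements.

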